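Put the freshly painted fish in the free drying bay

TASK

The red fish lantern on the loose board has just been painted: without touching the wet fish, slide its board across the bench, never lifting it, into whichever bay of the drying rack is empty, squarely and fully home against the back stop. Then slide the blue blower along its rail until it is centred behind that bay. Do not disturb the two dry fish, the paint pot or the rinse bowl.

Things in the scene. Friction and masses are not known exactly. Their poses are not given: they have to be found in the camera images.
- board: Loose pale wooden board, 80 mm (its x) by 110 mm (its y), 22 mm thick, about 0.26 kg with its fish. It lies flat on the bench in front of the rack; sliding it takes about 1 to 3 N. Origin: centre of its underside, z up. At the start its x points roughly away from the robot, turned by up to 0.35 rad. Push it by its vertical edges.
- wet_fish: Wet red papier-mache fish with white fins, fixed on the board; same origin and axes as the board. It lies along the board's y: 90 mm long (y -45 to +46 mm), 54 mm wide (side fins included), from 22 to 71 mm above the bench. The board's rims outside it are dry.
- rack: Fixed dark wood rack on the bench, yaw varies: three bays, open towards the robot and upwards, no floor. Origin: on the bench, at the home point of the middle bay; x points into the bays, away from the robot, y to the left. Four rails (14 mm thick, 22 mm high, at y = -204, -68, 68, 204 mm; bays 122 mm wide) run from rounded ends at x = -37 mm to the 14 mm thick back stop, front face at x = 40 mm.
- bay_left (a point): Home point of the left bay (rack y = +136 mm), on the bench: where the centre of a fully home board is; the board's near edge then stands 3 mm out in front of the rail ends. Two of the three bays are taken by boards with dry fish; the third is empty but for a sheet of white paper.
- bay_middle (a point): The same for the middle bay (rack y = 0).
- bay_right (a point): The same for the right bay (rack y = -136 mm).
- blower (a joint): Position in m of the blue blower along its rail behind the rack, growing to the rack's +y: 0 = centred behind the middle bay, +0.136 the left, -0.136 the right one; stops at +-0.155. It stays where it is left; sliding it takes about 2 to 4 N. At the start it stands between the left and the middle bay.
- blower_top (a point): Centre of the top face of the blower, 100 mm above the bench, at rack x = 85 mm. The blower's blue housing is a box 28 mm (rack x) by 84 mm (rack y), from 20 to 100 mm above the bench, on a narrower black foot.
- dry_fish_a: Dry white fish with green fins on a brown board of the same sizes (80 x 110 x 22 mm, top of the fish 71 mm), home in one of the bays; loose. Origin: centre of the board's underside.
- dry_fish_b: Dry yellow fish with blue fins on a brown board, likewise home in another bay.
- paint_pot: Closed green paint jar, 60 mm wide, 70 mm high, standing to the robot's right; origin under its centre.
- rinse_bowl: Blue ceramic bowl, 90 mm wide, 45 mm high, standing to the robot's left; origin under its centre.
Things that resemble listed ones, but are neither listed nor needed, are in the scene too. What is shaped like the board but black or turquoise is not meant.

How it is judged:
By the outcome, as a careful person would: the job done as asked, in the order asked, and still so for the second after the job is handed in, with the robot touching nothing.
It also fails if it takes over 67 s, if anything falls off the work surface, if the arm or the gripper's body presses on something with over 40 N, if the wrist force passes 120 N, or if a joint passes its speed limit or range.

ROBOT

A 6-joint arm with a two-finger parallel gripper is mounted at the origin on the work surface. World frame = base frame: x ahead of the robot, y to its left, z up, the work surface at z = 0. Lengths are in mm, angles in rad, forces in N, time in s.
With the tool pointing down it reaches from about 275 to 1000 mm from the base axis. Payload 8.4 kg.
Tool frame: the origin (TCP) lies midway between the tips of the shut fingers; the grasp point (between the pads) lies 19 mm behind it; z points along the fingers, x is the direction in which the jaws open and shut, and the axes are right-handed (so a half turn about z gives the same grasp; the last joint's range is limited). The gripper opens to 85 mm and grips with 20 to 120 N. Pads are 22 mm wide; open, the fingers measure 114 mm over their backs; the gripper's body (76 mm by 85 mm) begins 54 mm behind the grasp point. The pads swing forward as they close: fully open they stand 13 mm farther back than shut.
Start: joints at [1.19, 0.353, 1.633, -0, 1.155, -0.002], TCP at [231.127, 580.696, 231.281] pointing down, gripper open.
Joint ranges: [-2.63, 2.63], [-0.92, 2.1], [0.06, 2.66], [-1.3, 4.44], [0, 2.69], [-3.02, 3.02]. Speed limits (rad/s): [2.22, 2.22, 2.79, 3.14, 3.14, 3.14].

INTERFACE

Orientations are given as [roll, pitch, yaw] about the fixed x, y, z axes, in that order (R = Rz(yaw) Ry(pitch) Rx(roll)).
In Python, from rig import sense, grab_frame, camera_model, job gives the robot as it stands.
- The arm moves only by the tool arm_command, never from a script. Its argument "plan" is a list of rows, each an object with "translation": the shift along the tool's x, y, z in cm, a list of three; "twist": the turn about the tool's z in rad; "gripper": the opening, from 0 (shut) to 1 (fully open). A call has exactly 5 rows; each row is the pose to reach, as a shift and turn from the pose measured when the call began, along the tool's axes at that moment; what a row does not reach only later rows make up. A row lasts 1/12 s, in which the tool goes at most 41.7 mm and 7.16 degrees, less where a joint would pass 70% of its speed; a pose out of reach is approached as far as the arm can. A call with a gripper value outside its range is refused whole. The fingers move at their own pace and stop on an object; "squeeze" is the grip in N (left out, the last holds). Time passes only in rows, so rows that repeat a pose let the fingers close, or fill a call up. It gives the time, the measured TCP pose, the force and the opening at its end, in the units of the state.
- sense(): the state, without advancing time (a new reading comes with each control period).
- grab_frame(name): name is "side" or "top"; returns the picture (400x640x3 uint8, blue, green, red); there is no depth.
- camera_model(name): a dict with "fx", "fy", "cx", "cy" (pixels), "pose" (4x4, takes a point from camera to world coordinates). Camera axes: x right, y down, z forward; pixel columns grow to the right and rows downward; lengths in mm; the calibration is good to about 2 mm. A picture is of the moment at which its call begins. camera_model takes no time and is no camera call.
- job.sign_off(): hands the job in, once; it reports no verdict.
The state is a dict: "clock": time; "qpos": joint angles; "qvel": joint speeds; "joint_efforts": joint torques, N m; "eef_pos": TCP position; "tcp_rot": TCP orientation; "contact_force": force on the tool from outside, world axes, zero at the start; "wrist_torque": the same for the moment, N m; "opening": opening from 0.0 (shut) to 1.0 (fully open).
Only numpy, scipy, OpenCV 4.12 (cv2) and the standard library are available. Lean on these libraries where they do the work, as an engineer would, in place of code of your own. Each camera call takes 0.05 s, during which the arm holds its last target.

## Working session

There is one attempt and no reset: what is moved stays moved. The work goes in short steps, Python scripts to look and compute and a tool call to move; the robot and the scene stay as the last step left them, time stands still between calls to the robot, and variables do not carry over. Pictures are saved under pics/ and viewed, and the job is handed in when it is done.

Besides the shell and the picture viewer there is one more tool, called after "Call:" as name([rows], argument=value, ...), one row to a line, values as JSON. arm_command: Moves the arm, as the interface text tells. Its arguments: {"type":"object","properties":{"plan":{"type":"array","items":{"type":"object","properties":{"translation":{"type":"array","items":{"type":"number"}},"twist":{"type":"number"},"gripper":{"type":"number"}}}},"squeeze":{"type":"number"}},"required":["plan"]}

```bash
mkdir -p pics; ls; python3 - <<'E'
from rig import *
import cv2
s=sense();print(s)
for n in("top","side"):
    cv2.imwrite(f"pics/{n}0.png",grab_frame(n)); print(n,camera_model(n))
E
```

```text
pics
{'clock': 0.0, 'qpos': array([ 1.18957148e+00,  3.53620835e-01,  1.63412526e+00, -1.84349698e-05,
        1.15518090e+00, -2.38212858e-03]), 'qvel': array([-5.48964757e-04, -2.08486436e-05,  2.15059089e-04, -3.52920682e-04,
       -2.14618391e-03, -1.34984672e-03]), 'joint_efforts': array([-1.80356169e-04, -6.05243325e+01, -3.42060399e+01, -1.19553852e-04,
        9.41825216e-03, -7.19348463e-05]), 'eef_pos': array([230.9763005 , 580.25586902, 230.58252846]), 'tcp_rot': array([3.14157898e+00, 1.33437787e-03, 1.19196105e+00]), 'contact_force': array([-0.14374164,  1.05843561, -0.00944131]), 'wrist_torque': array([-0.00107141, -0.00369021,  0.04114796]), 'opening': 0.9981091119057055}
top {'fx': 385.3439487680146, 'fy': 385.3439487680146, 'cx': 314.625550891691, 'cy': 201.8000325456939, 'pose': array([[-6.95528113e-04, -9.95124022e-01,  9.86290899e-02,
         3.84605847e+02],
       [-9.99982871e-01,  1.18930281e-04, -5.85188224e-03,
         2.27369077e+01],
       [ 5.81161861e-03, -9.86314706e-02, -9.95107059e-01,
         9.60430628e+02],
       [ 0.00000000e+00,  0.00000000e+00,  0.00000000e+00,
         1.00000000e+00]])}
side {'fx': 402.9497451480385, 'fy': 402.9497451480385, 'cx': 320.5780050151252, 'cy': 201.79667188525386, 'pose': array([[ 7.70132075e-01, -3.02650803e-01,  5.61514985e-01,
        -2.96690401e+01],
       [-6.37736412e-01, -3.84276771e-01,  6.67550471e-01,
        -6.22797182e+02],
       [ 1.37424795e-02, -8.72200582e-01, -4.88955304e-01,
         5.30622329e+02],
       [ 0.00000000e+00,  0.00000000e+00,  0.00000000e+00,
         1.00000000e+00]])}
```

View pics/top0.png

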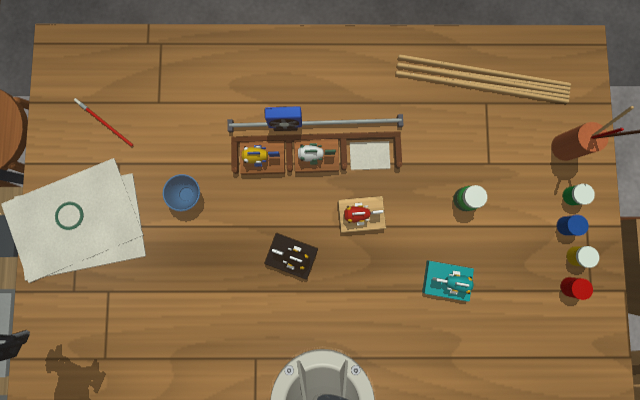

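View pics/side0.png

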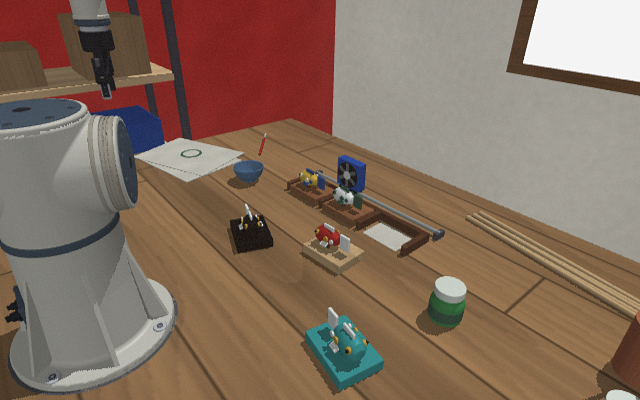

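The top view shows the pale board with the red fish at about (361,214). A black board at (291,256) and a turquoise one at (449,281) are decoys. The right bay, at (370,155), holds only paper, the yellow and white fish fill the left and middle bays, and the blower is at (284,117). I'll enlarge these to confirm.

```bash
python3 - <<'E'
import cv2
im=cv2.imread("pics/top0.png")
c=im[98:248,222:412]; cv2.imwrite("pics/c0.png",cv2.resize(c,None,fx=4,fy=4,interpolation=cv2.INTER_CUBIC))
im=cv2.imread("pics/side0.png")
c=im[150:290,270:460]; cv2.imwrite("pics/c1.png",cv2.resize(c,None,fx=4,fy=4,interpolation=cv2.INTER_CUBIC))
E
```

```text
(no output)
```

View pics/c0.png

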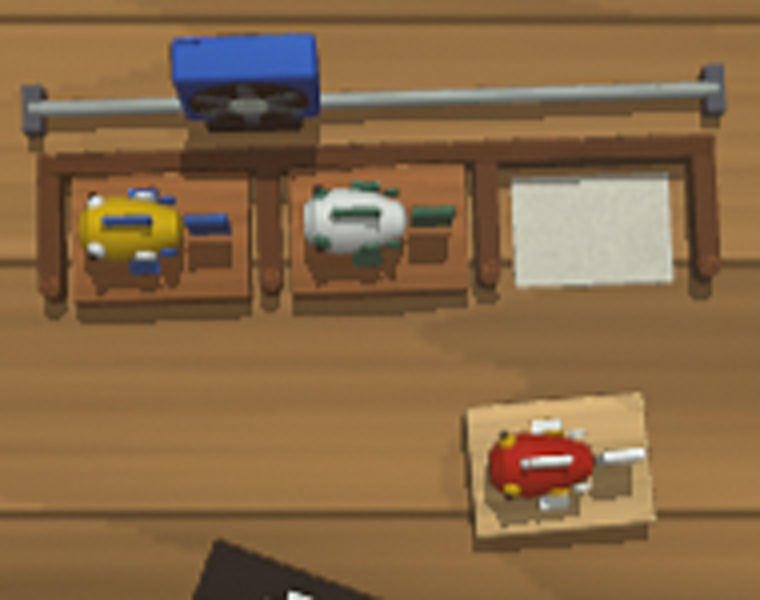

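View pics/c1.png

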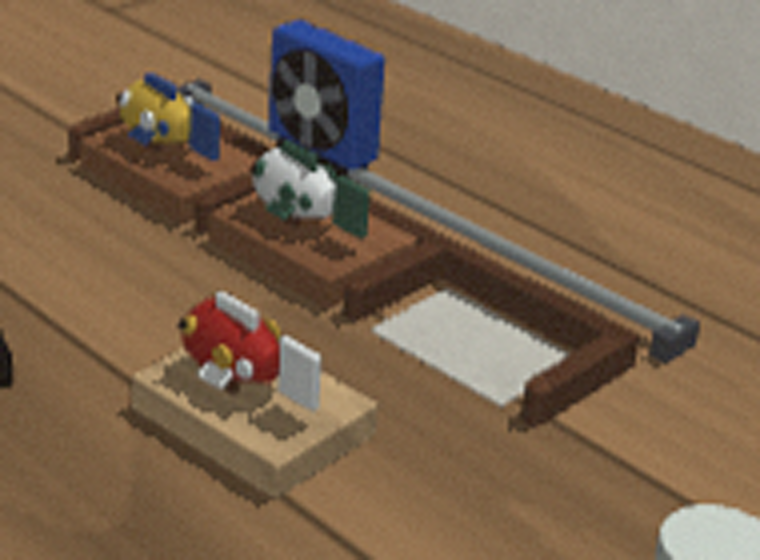

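The crops confirm it. The red fish on the pale board has its top-face corners at crop pixels (467,408), (641,392), (655,519) and (474,537). The right bay is the empty one, with only paper. Next I fit the poses.

```bash
cat > h.py <<'E'
import numpy as np, cv2
from scipy.optimize import least_squares
from rig import camera_model
CM={n:camera_model(n) for n in("top","side")}
def ray(n,u,v,z):
    m=CM[n];P=m["pose"];d=P[:3,:3]@np.array([(u-m["cx"])/m["fx"],(v-m["cy"])/m["fy"],1.])
    o=P[:3,3];return o+d*(z-o[2])/d[2]
def proj(n,p):
    m=CM[n];P=m["pose"];q=P[:3,:3].T@(np.asarray(p,float)-P[:3,3]);return np.array([m["fx"]*q[0]/q[2]+m["cx"],m["fy"]*q[1]/q[2]+m["cy"]])
def fit(local,world):  # 2D rigid
    def tf(p):
        c,s=np.cos(p[2]),np.sin(p[2]);return local@np.array([[c,s],[-s,c]])+p[:2]
    r=least_squares(lambda p:(tf(p)-world).ravel(),[*world.mean(0),0.]);return r.x,(tf(r.x)-world).round(1)
def up(pts,x0,y0,f): return [(x0+(a+.5)/f-.5,y0+(b+.5)/f-.5) for a,b in pts]
E
python3 - <<'E'
from h import *
P=lambda pts,z,cam="top":np.array([ray(cam,u,v,z)[:2] for u,v in pts])
b=P(up([(467,408),(641,392),(655,519),(474,537)],222,98,4),22)
print("board",fit(np.array([(40,55),(40,-55),(-40,-55),(-40,55)]),b))
bs=P(up([(132,378),(275,468),(377,405)],270,150,4),22,"side")
# side: left corner, near corner, right corner 
print("board side pts",bs)
r=P(up([(40,158),(713,137),(53,298),(270,290),(488,284),(709,274)],222,98,4),22)
print("rack",fit(np.array([(54,211),(54,-211),(-37,204),(-37,68),(-37,-68),(-37,-204)]),r))
for nm,pts in dict(y=[(76,180),(250,175),(250,292),(76,301)],w=[(292,172),(466,165),(467,289),(292,293)]).items():
    print(nm,fit(np.array([(40,55),(40,-55),(-40,-55),(-40,55)]),P(up(pts,222,98,4),22)))
print("blower top",P(up([(171,43),(315,34),(318,73),(174,82)],222,98,4),100))
E
```

```text
board (array([ 4.48755190e+02, -9.70956428e+01,  8.62322475e-02]), array([[ 0.9,  2.1],
       [ 0.5, -0.6],
       [-1.4, -0.4],
       [-0. , -1.1]]))
board side pts [[ 403.8848447   -49.05697655]
 [ 412.74579801 -155.5268411 ]
 [ 490.68382854 -149.71783356]]
rack (array([5.94250894e+02, 1.28555439e+01, 3.39669010e-02]), array([[ 1.9,  2.2],
       [ 2.4, -0.6],
       [-0.7,  1.9],
       [-1.2, -0.5],
       [-0.4, -1.9],
       [-2.1, -1.1]]))
y (array([5.89463943e+02, 1.46377670e+02, 3.17862090e-02]), array([[ 2.4,  1.8],
       [ 2.7, -0.2],
       [-3.6, -2.2],
       [-1.5,  0.7]]))
w (array([5.94113801e+02, 1.26215641e+01, 2.24901441e-02]), array([[ 2.4,  1.7],
       [ 0.4, -0.1],
       [-1.4, -1.8],
       [-1.4,  0.2]]))
blower top [[685.57970219 132.97081318]
 [691.01867756  50.29964277]
 [667.97696811  48.5114054 ]
 [662.57831545 130.97386368]]
```

```bash
cat >> h.py <<'E'
RK=np.array([594.25,12.86,0.034])
def rk2w(x,y):
    c,s=np.cos(RK[2]),np.sin(RK[2]);return RK[:2]+np.array([c*x-s*y,s*x+c*y])
def w2rk(p):
    c,s=np.cos(RK[2]),np.sin(RK[2]);d=np.array(p[:2])-RK[:2];return np.array([c*d[0]+s*d[1],-s*d[0]+c*d[1]])
def go(rx,ry,z,dyaw):
    from rig import sense
    s=sense();p=s["eef_pos"];r,pt,yw=s["tcp_rot"]
    from scipy.spatial.transform import Rotation as R
    M=R.from_euler("xyz",s["tcp_rot"]).as_matrix()
    t=np.array([*rk2w(rx,ry),z])
    d=M.T@(t-p)/10; tw=(yw-(RK[2]+dyaw)+np.pi)%(2*np.pi)-np.pi
    print("at rack",w2rk(p).round(1),"z",p[2].round(1),"yaw",round(yw-RK[2],3),"-> trans",d.round(2),"twist",round(tw,3),"t",round(s["clock"],2),"F",s["contact_force"].round(1),"open",round(s["opening"],3),"q6",s["qpos"][5].round(2))
E
python3 -c "
from h import *
go(-149,-14,200,0)"
```

```text
at rack [-343.8  579.5] z 230.6 yaw 1.158 -> trans [-46.54  41.65   3.12] twist 1.158 t 0.1 F [-1.  -0.2  0.3] open 0.999 q6 -0.0
```

Call:
arm_command([
  {"translation": [-3.1, 2.8, 0.2], "twist": 0.08, "gripper": 0.5},
  {"translation": [-6.2, 5.6, 0.4], "twist": 0.16, "gripper": 0.5},
  {"translation": [-9.3, 8.4, 0.6], "twist": 0.24, "gripper": 0.5},
  {"translation": [-12.4, 11.2, 0.8], "twist": 0.32, "gripper": 0.5},
  {"translation": [-15.5, 13.9, 1.0], "twist": 0.39, "gripper": 0.5},
])

```text
clock: 0.52
eef_pos: [302.7, 383.4, 220.4]
tcp_rot: [3.141, 0.002, 0.799]
contact_force: [1.6, -0.4, -0.3]
opening: 0.502
```

```bash
python3 -c "
from h import *
go(-149,-14,200,0)"
```

```text
at rack [-278.8  380.2] z 220.4 yaw 0.765 -> trans [-17.92  37.43   2.09] twist 0.765 t 0.52 F [ 1.6 -0.4 -0.3] open 0.502 q6 0.1
```

Call:
arm_command([
  {"translation": [-1.8, 3.7, 0.2], "twist": 0.08, "gripper": 0.5},
  {"translation": [-3.6, 7.4, 0.4], "twist": 0.16, "gripper": 0.5},
  {"translation": [-5.4, 11.2, 0.6], "twist": 0.24, "gripper": 0.5},
  {"translation": [-7.2, 14.9, 0.8], "twist": 0.32, "gripper": 0.5},
  {"translation": [-9.0, 18.7, 1.0], "twist": 0.39, "gripper": 0.5},
])

```text
clock: 0.93
eef_pos: [373.4, 187.7, 210.6]
tcp_rot: [3.14, 0.001, 0.405]
contact_force: [1.4, -0.0, -0.0]
opening: 0.499
```

```bash
python3 -c "
from h import *
go(-149,-14,150,0)"
```

```text
at rack [-214.8  182.2] z 210.6 yaw 0.371 -> trans [-0.97 20.67  6.09] twist 0.371 t 0.93 F [ 1.4 -0.  -0. ] open 0.499 q6 0.06
```

Call:
arm_command([
  {"translation": [-0.2, 3.9, 1.2], "twist": 0.09, "gripper": 0.5},
  {"translation": [-0.4, 7.8, 2.4], "twist": 0.18, "gripper": 0.5},
  {"translation": [-0.6, 11.7, 3.6], "twist": 0.27, "gripper": 0.5},
  {"translation": [-0.8, 15.6, 4.8], "twist": 0.37, "gripper": 0.5},
  {"translation": [-1.0, 19.5, 6.0], "twist": 0.37, "gripper": 0.5},
])

```text
clock: 1.35
eef_pos: [441.0, 2.4, 150.4]
tcp_rot: [3.14, 0.0, 0.029]
contact_force: [1.1, 1.0, -0.4]
opening: 0.502
```

```bash
python3 - <<'E'
from h import *
go(-149,-14,15,0)
from rig import grab_frame
im=grab_frame("side");cv2.imwrite("pics/s1.png",cv2.resize(im[50:300,180:480],None,fx=2.5,fy=2.4))
E
```

```text
at rack [-153.5   -5.2] z 150.4 yaw -0.005 -> trans [ 0.46  0.85 13.54] twist -0.005 t 1.35 F [ 1.1  1.  -0.4] open 0.502 q6 -0.02
```

View pics/s1.png

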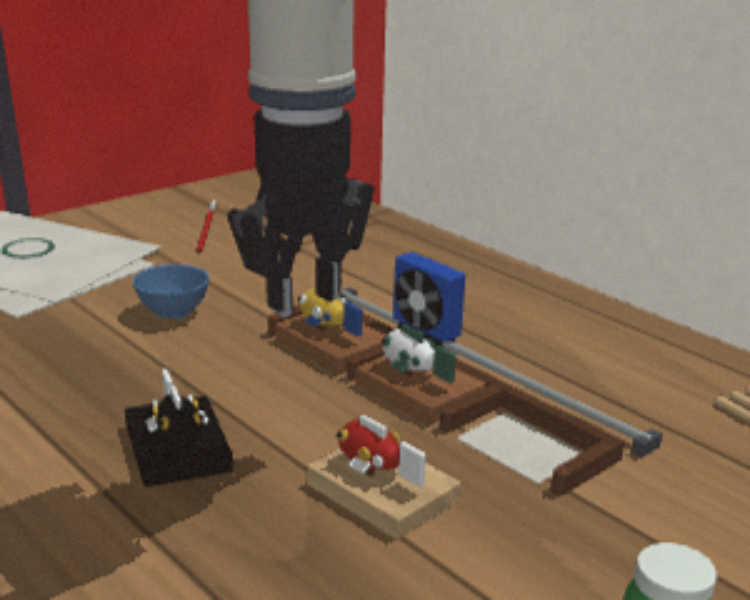

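The gripper hangs above the gap between the black and red boards. The side crop shows the red board's near corner at about (392,535) and the black board at (180,440). I'll check clearance to the black board, then descend.

```bash
python3 - <<'E'
from h import *
for q in [(276,234),(318,243),(304,279),(265,266)]: print(w2rk(ray("top",*q,22)).round())
go(-148,-25,8,0)
E
```

```text
[-192.  105.]
[-217.    4.]
[-302.   40.]
[-267.  133.]
at rack [-152.1  -10.3] z 148.8 yaw -0.002 -> trans [ 0.42  1.41 14.09] twist -0.002 t 1.4 F [ 1.4 -3.2 -1.3] open 0.5 q6 -0.03
```

Call:
arm_command([
  {"translation": [0.4, 1.4, 3.5], "twist": 0, "gripper": 0.5},
  {"translation": [0.4, 1.4, 7.0], "twist": 0, "gripper": 0.5},
  {"translation": [0.4, 1.4, 10.5], "twist": 0, "gripper": 0.5},
  {"translation": [0.4, 1.4, 13.0], "twist": 0, "gripper": 0.5},
  {"translation": [0.4, 1.4, 13.9], "twist": 0, "gripper": 0.5},
])

```text
clock: 1.82
eef_pos: [444.5, -17.2, 6.8]
tcp_rot: [3.138, 0.006, 0.032]
contact_force: [-1.0, -0.3, 0.6]
opening: 0.498
```

```bash
python3 - <<'E'
from h import *
go(-148,-70,8,0)
from rig import grab_frame
im=grab_frame("side");cv2.imwrite("pics/s2.png",cv2.resize(im[130:300,230:430],None,fx=4,fy=3.5))
E
```

```text
at rack [-150.6  -24.9] z 6.8 yaw -0.002 -> trans [ 0.27  4.51 -0.11] twist -0.002 t 1.82 F [-1.  -0.3  0.6] open 0.498 q6 -0.06
```

View pics/s2.png

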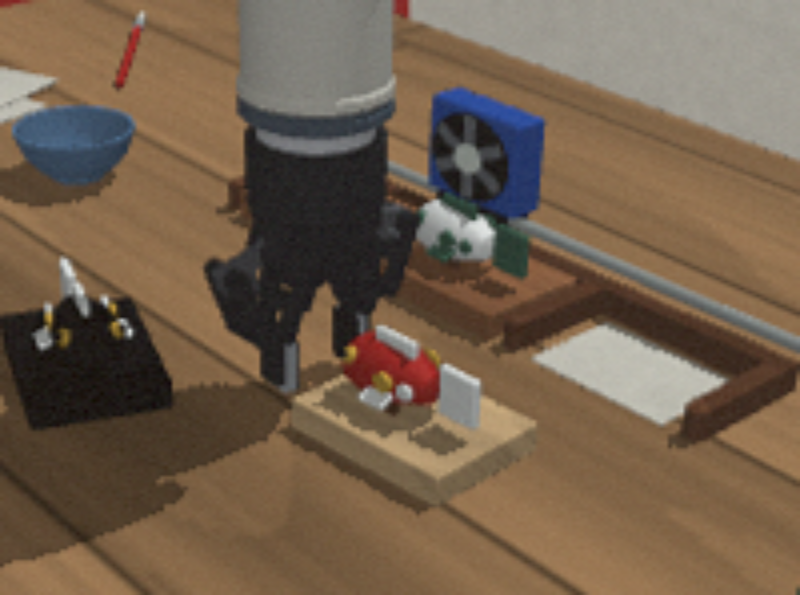

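The fingers stand clear of the board's left edge: tip at crop (285,390), board corner at (292,405), fish head at (350,355). The tips are low enough to push on the edge, so I'll push slowly in -y.

Call:
arm_command([
  {"translation": [0.2, 0.4, 0.0], "twist": 0, "gripper": 0.5},
  {"translation": [0.2, 0.8, 0.0], "twist": 0, "gripper": 0.5},
  {"translation": [0.2, 1.2, 0.0], "twist": 0, "gripper": 0.5},
  {"translation": [0.2, 1.6, 0.0], "twist": 0, "gripper": 0.5},
  {"translation": [0.2, 2.0, 0.0], "twist": 0, "gripper": 0.5},
])

```text
clock: 2.28
eef_pos: [448.4, -37.4, 8.2]
tcp_rot: [3.138, 0.003, 0.032]
contact_force: [0.3, 1.7, 1.6]
opening: 0.502
```

```bash
python3 - <<'E'
from h import *
go(-148,-70,8,0)
from rig import grab_frame
im=grab_frame("side");cv2.imwrite("pics/s3.png",cv2.resize(im[130:300,230:430],None,fx=4,fy=3.5))
E
```

```text
at rack [-147.4  -45.3] z 8.2 yaw -0.002 -> trans [-0.05  2.47  0.03] twist -0.002 t 2.28 F [0.3 1.7 1.6] open 0.502 q6 -0.11
```

View pics/s3.png

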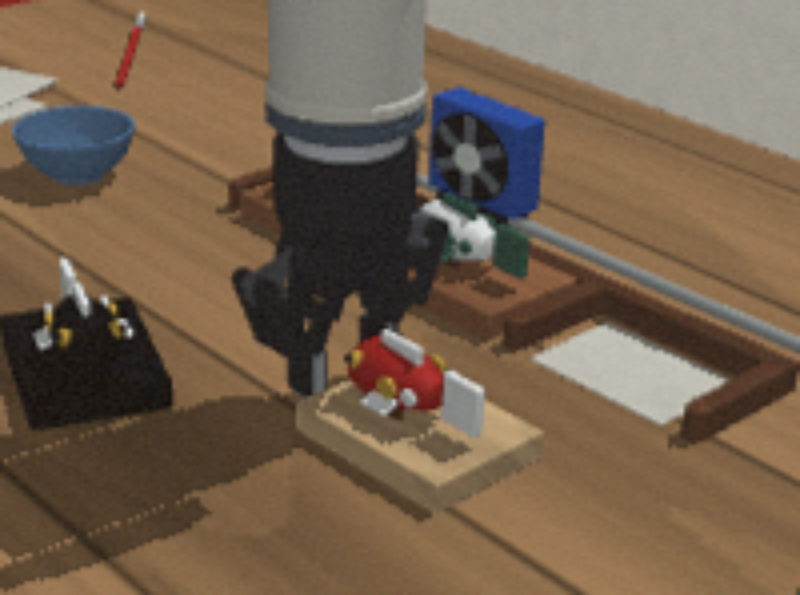

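Contact is made: the board's right corner moved from (535,420) to (543,430), and the fish is clear. I'll push about 25 mm more.

Call:
arm_command([
  {"translation": [0, 0.5, 0.0], "twist": 0, "gripper": 0.5},
  {"translation": [0, 1.0, 0.0], "twist": 0, "gripper": 0.5},
  {"translation": [0, 1.5, 0.0], "twist": 0, "gripper": 0.5},
  {"translation": [0, 2.0, 0.0], "twist": 0, "gripper": 0.5},
  {"translation": [0, 2.5, 0.0], "twist": 0, "gripper": 0.5},
])

```text
clock: 2.75
eef_pos: [449.2, -63.3, 8.2]
tcp_rot: [3.138, 0.004, 0.032]
contact_force: [0.4, 3.7, 1.9]
opening: 0.499
```

```bash
python3 - <<'E'
from h import *
go(-148,-70,8,0)
from rig import grab_frame
im=grab_frame("side");cv2.imwrite("pics/s4.png",cv2.resize(im[130:300,230:430],None,fx=4,fy=3.5))
E
```

```text
at rack [-147.6  -71.2] z 8.2 yaw -0.002 -> trans [-0.04 -0.12  0.02] twist -0.002 t 2.75 F [0.4 3.7 1.9] open 0.499 q6 -0.16
```

View pics/s4.png

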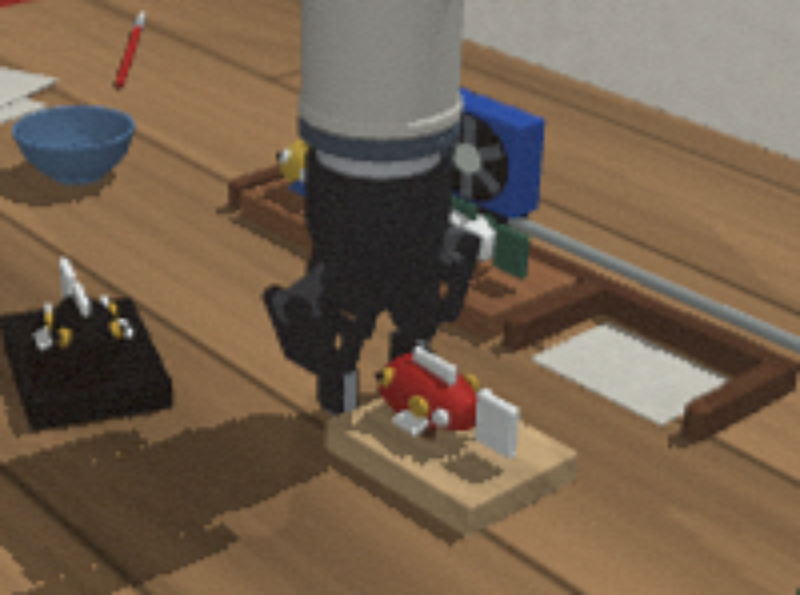

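Call:
arm_command([
  {"translation": [0, -2, 0.0], "twist": 0, "gripper": 0.5},
  {"translation": [0, -4.0, 0.0], "twist": 0, "gripper": 0.5},
  {"translation": [0, -4, -4.0], "twist": 0, "gripper": 0.5},
  {"translation": [0, -4, -8.0], "twist": 0, "gripper": 0.5},
  {"translation": [0, -4, -12.0], "twist": 0, "gripper": 0.5},
])

```text
clock: 3.22
eef_pos: [447.2, -23.4, 128.5]
tcp_rot: [3.137, 0.007, 0.033]
contact_force: [1.2, -0.6, -0.3]
opening: 0.499
```

```bash
python3 - <<'E'
from h import *
go(-225,-136,130,-1.571)
E
```

```text
at rack [-148.2  -31.3] z 128.5 yaw -0.001 -> trans [-7.67 10.48 -0.06] twist 1.57 t 3.22 F [ 1.2 -0.6 -0.3] open 0.499 q6 -0.08
```

Call:
arm_command([
  {"translation": [-2, 1.5, 0.0], "twist": 0.12, "gripper": 0.5},
  {"translation": [-4, 3.5, 0.0], "twist": 0.24, "gripper": 0.5},
  {"translation": [-6, 6, 0], "twist": 0.36, "gripper": 0.5},
  {"translation": [-7.7, 8.5, 0], "twist": 0.48, "gripper": 0.5},
  {"translation": [-7.7, 10.5, 0], "twist": 0.6, "gripper": 0.5},
])

```text
clock: 3.63
eef_pos: [369.9, -131.7, 129.1]
tcp_rot: [3.133, 0.006, -0.573]
contact_force: [0.9, 0.1, -0.1]
opening: 0.5
```

Call:
arm_command([
  {"translation": [0, 0, 0.0], "twist": 0.12, "gripper": 0.5},
  {"translation": [0, 0, 0.0], "twist": 0.24, "gripper": 0.5},
  {"translation": [0, 0, 0], "twist": 0.36, "gripper": 0.5},
  {"translation": [0, 0, 0], "twist": 0.48, "gripper": 0.5},
  {"translation": [0, 0, 0], "twist": 0.6, "gripper": 0.5},
])

```text
clock: 4.05
eef_pos: [369.6, -132.1, 128.9]
tcp_rot: [3.131, -0.0, -1.179]
contact_force: [-0.2, -0.0, -0.5]
opening: 0.499
```

```bash
python3 - <<'E'
from h import *
go(-225,-136,130,-1.571)
from rig import grab_frame
im=grab_frame("top");cv2.imwrite("pics/t5.png",cv2.resize(im[98:248,250:440],None,fx=4,fy=4,interpolation=cv2.INTER_CUBIC))
E
```

```text
at rack [-229.5 -137.3] z 128.9 yaw -1.213 -> trans [ 0.04 -0.46 -0.12] twist 0.358 t 4.05 F [-0.2 -0.  -0.5] open 0.499 q6 0.85
```

View pics/t5.png

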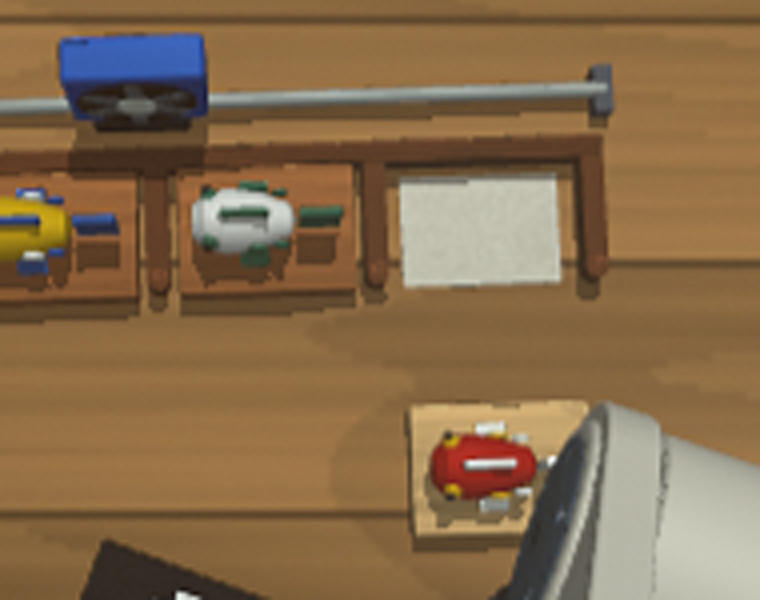

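```bash
python3 - <<'E'
from h import *
P=np.array([ray("top",u,v,22)[:2] for u,v in up([(411,407),(586,402),(416,537)],250,98,4)])
x,r=fit(np.array([(40,55),(40,-55),(-40,55)]),P);print(w2rk(x[:2]),x[2]-RK[2],r)
# bay inner rail edges at front: 
for q in up([(385,270),(585,265),(386,168),(580,160)],250,98,4): print(w2rk(ray("top",*q,22)))
E
```

```text
[-153.64176248 -138.29099201] -0.001700230661113425 [[ 0.   1. ]
 [ 0.5 -1.6]
 [-0.5  0.6]]
[-28.0103324  -72.03723443]
[ -29.02811814 -195.88615717]
[ 36.28157476 -75.40694945]
[  37.35799318 -196.45309888]
```

Call:
arm_command([
  {"translation": [0, -0.4, 2.0], "twist": 0.12, "gripper": 0.5},
  {"translation": [0, -0.4, 4.0], "twist": 0.24, "gripper": 0.5},
  {"translation": [0, -0.4, 6.0], "twist": 0.36, "gripper": 0.5},
  {"translation": [0, -0.4, 9], "twist": 0.36, "gripper": 0.5},
  {"translation": [0, -0.4, 12], "twist": 0.36, "gripper": 0.5},
])

```text
clock: 4.52
eef_pos: [372.7, -131.5, 8.2]
tcp_rot: [3.133, -0.005, -1.545]
contact_force: [0.8, -0.3, -0.2]
opening: 0.497
```

```bash
python3 - <<'E'
from h import *
go(-195,-136,8,-1.571)
from rig import grab_frame
im=grab_frame("side");cv2.imwrite("pics/s6.png",cv2.resize(im[130:300,230:430],None,fx=4,fy=3.5))
E
```

```text
at rack [-226.4 -136.7] z 8.2 yaw -1.579 -> trans [-0.1  -3.14 -0.01] twist -0.008 t 4.52 F [ 0.8 -0.3 -0.2] open 0.497 q6 1.22
```

View pics/s6.png

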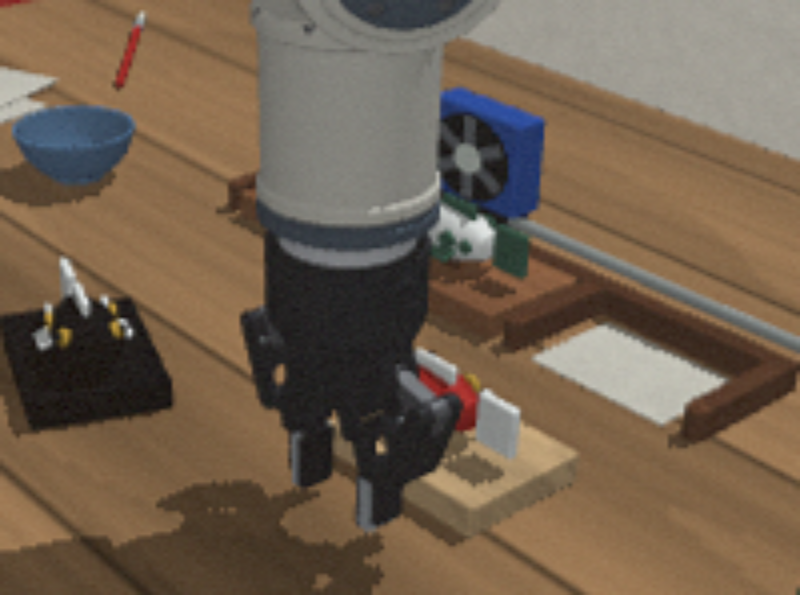

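The fingers face the near edge and the fish is well clear behind the rim. I'll push forward.

Call:
arm_command([
  {"translation": [-0.1, -0.8, 0.0], "twist": -0.008, "gripper": 0.5},
  {"translation": [-0.1, -1.6, 0], "twist": -0.008, "gripper": 0.5},
  {"translation": [-0.1, -2.4, 0], "twist": -0.008, "gripper": 0.5},
  {"translation": [-0.1, -3.2, 0], "twist": -0.008, "gripper": 0.5},
  {"translation": [-0.1, -4.0, 0], "twist": -0.008, "gripper": 0.5},
])

```text
clock: 4.98
eef_pos: [411.2, -128.6, 4.3]
tcp_rot: [3.128, -0.003, -1.536]
contact_force: [-2.8, 0.4, 3.2]
opening: 0.503
```

```bash
python3 - <<'E'
from h import *
go(-130,-136,8,-1.571)
from rig import grab_frame
im=grab_frame("side");cv2.imwrite("pics/s7.png",cv2.resize(im[130:300,230:430],None,fx=4,fy=3.5))
E
```

```text
at rack [-187.8 -135.1] z 4.3 yaw -1.57 -> trans [ 0.09 -5.77 -0.44] twist 0.001 t 4.98 F [-2.8  0.4  3.2] open 0.503 q6 1.25
```

View pics/s7.png

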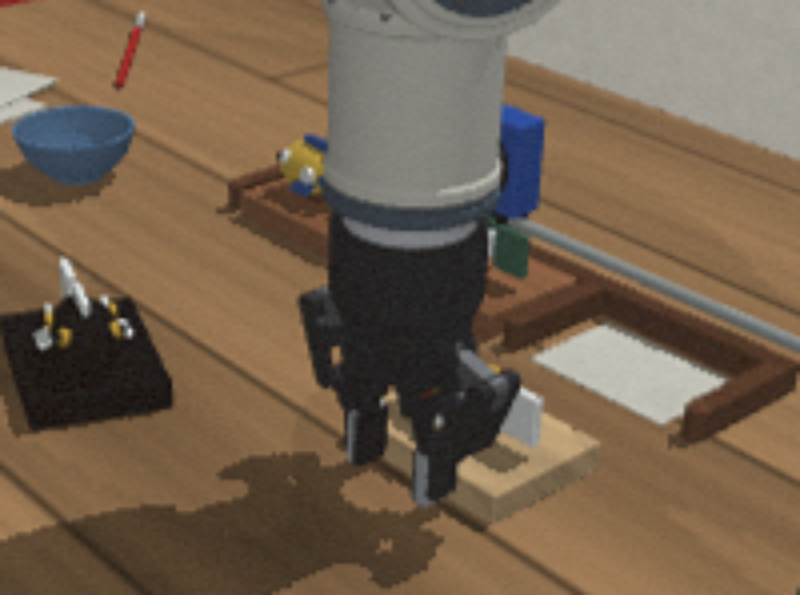

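Call:
arm_command([
  {"translation": [0, -0.8, -0.4], "twist": 0, "gripper": 0.5},
  {"translation": [0, -1.6, -0.7], "twist": 0, "gripper": 0.5},
  {"translation": [0, -2.4, -0.8], "twist": 0, "gripper": 0.5},
  {"translation": [0, -3.2, -0.8], "twist": 0, "gripper": 0.5},
  {"translation": [0, -4.0, -0.8], "twist": 0, "gripper": 0.5},
])

```text
clock: 5.45
eef_pos: [453.6, -127.4, 12.1]
tcp_rot: [3.13, -0.004, -1.536]
contact_force: [-2.9, -0.4, 2.1]
opening: 0.5
```

```bash
python3 - <<'E'
from h import *
go(-110,-136,10,-1.571)
E
```

```text
at rack [-145.3 -135.4] z 12.1 yaw -1.57 -> trans [ 0.06 -3.53  0.17] twist 0.001 t 5.45 F [-2.9 -0.4  2.1] open 0.5 q6 1.28
```

Call:
arm_command([
  {"translation": [0, -0.8, 0.1], "twist": 0, "gripper": 0.5},
  {"translation": [0, -1.6, 0.1], "twist": 0, "gripper": 0.5},
  {"translation": [0, -2.4, 0.1], "twist": 0, "gripper": 0.5},
  {"translation": [0, -3.2, 0.1], "twist": 0, "gripper": 0.5},
  {"translation": [0, -3.8, 0.1], "twist": 0, "gripper": 0.5},
])

```text
clock: 5.87
eef_pos: [492.8, -126.1, 10.6]
tcp_rot: [3.13, -0.004, -1.536]
contact_force: [-0.5, -0.5, 0.1]
opening: 0.499
```

```bash
python3 - <<'E'
from h import *
go(-90,-136,9,-1.571)
from rig import grab_frame
im=grab_frame("side");cv2.imwrite("pics/s8.png",cv2.resize(im[130:300,250:450],None,fx=4,fy=3.5))
im=grab_frame("top");cv2.imwrite("pics/t8.png",cv2.resize(im[98:248,250:440],None,fx=4,fy=4,interpolation=cv2.INTER_CUBIC))
E
```

```text
at rack [-106.1 -135.4] z 10.6 yaw -1.57 -> trans [ 0.06 -1.61  0.14] twist 0.001 t 5.87 F [-0.5 -0.5  0.1] open 0.499 q6 1.3
```

View pics/s8.png

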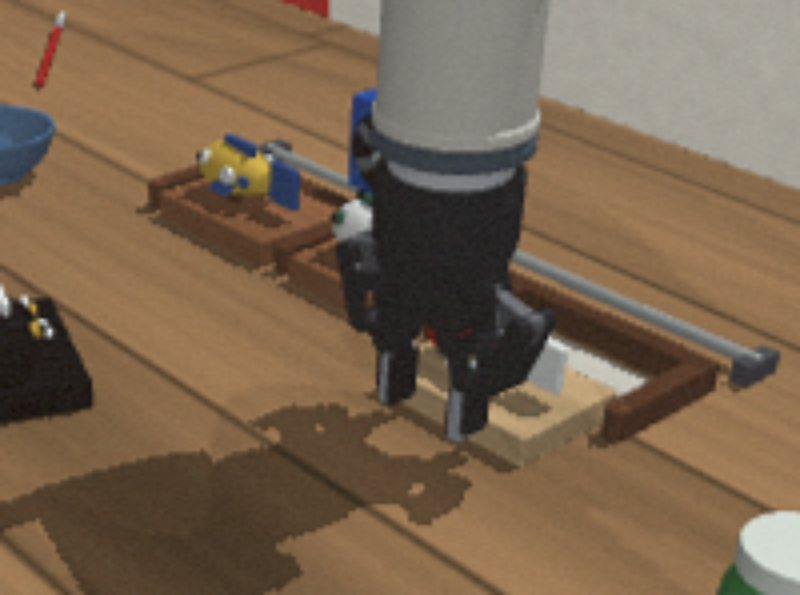

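View pics/t8.png

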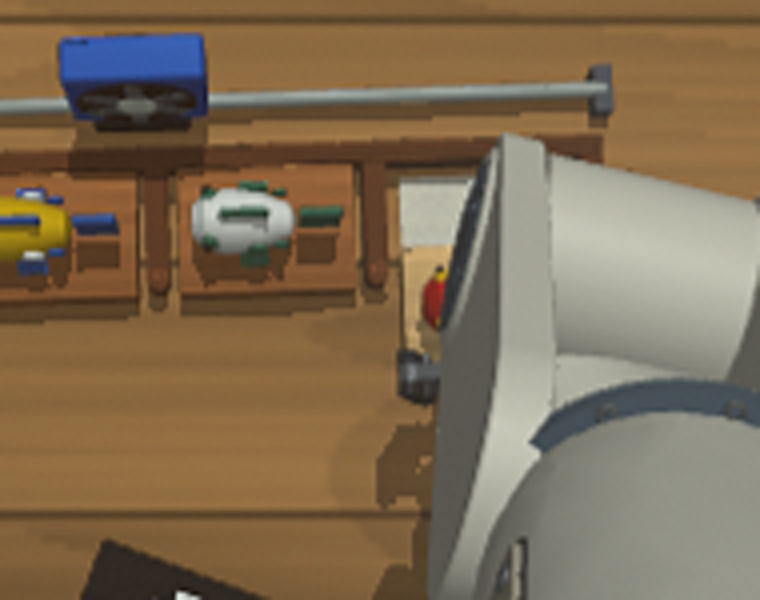

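```bash
python3 - <<'E'
from h import *
for q in up([(401,250),(402,320),(385,270),(400,250)],250,98,4): print(w2rk(ray("top",*q,22)))
im=cv2.imread("pics/s8.png")
print(0)
for q in [(616,393),(520,455),(605,413),(618,402)]:
    print(q,w2rk(ray("side",250+q[0]/4,130+q[1]/3.5,22)))
E
python3 -c "
import cv2
im=cv2.imread('pics/s8.png')[300:500,400:760];cv2.imwrite('pics/s8c.png',cv2.resize(im,None,fx=2.2,fy=2.2,interpolation=cv2.INTER_CUBIC))"
```

```text
[-15.79882861 -82.47303007]
[-59.57938951 -81.17448709]
[-28.0103324  -72.03723443]
[-15.7781054  -81.85425028]
0
(616, 393) [ -18.38846076 -194.64179923]
(520, 455) [-106.91869109 -202.28051283]
(605, 413) [ -40.02510191 -204.22862084]
(618, 402) [ -25.3451704  -201.47655847]
```

View pics/s8c.png

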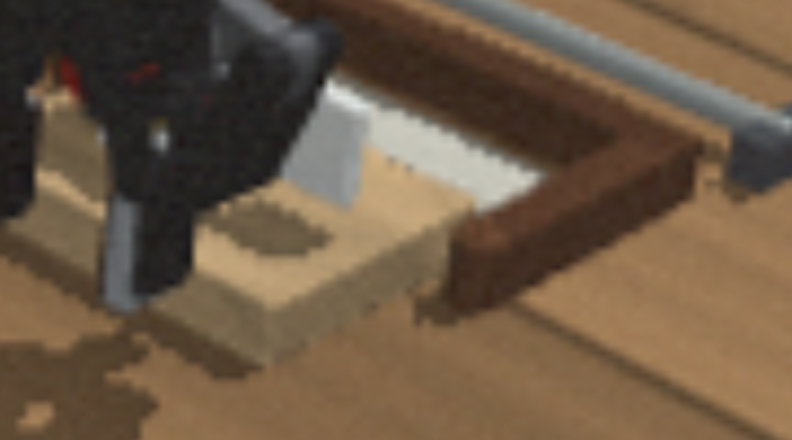

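The board is entering the bay between the rails. The right edge is close to the right rail (crop (455,225)) but inside it. I'll keep pushing with a slight +y bias.

Call:
arm_command([
  {"translation": [-0.1, -0.5, 0.1], "twist": 0, "gripper": 0.5},
  {"translation": [-0.2, -1.0, 0.1], "twist": 0, "gripper": 0.5},
  {"translation": [-0.3, -1.5, 0.1], "twist": 0, "gripper": 0.5},
  {"translation": [-0.3, -2.0, 0.1], "twist": 0, "gripper": 0.5},
  {"translation": [-0.3, -2.5, 0.1], "twist": 0, "gripper": 0.5},
])

```text
clock: 6.38
eef_pos: [518.9, -122.2, 9.5]
tcp_rot: [3.132, -0.004, -1.536]
contact_force: [-1.8, -0.9, -0.1]
opening: 0.502
```

```bash
python3 - <<'E'
from h import *
go(-50,-136,9,-1.571)
from rig import grab_frame
im=grab_frame("side");cv2.imwrite("pics/s9.png",cv2.resize(im[190:260,340:450],None,fx=7,fy=7,interpolation=cv2.INTER_CUBIC))
E
```

```text
at rack [ -79.9 -132.5] z 9.5 yaw -1.57 -> trans [ 0.36 -2.99  0.02] twist 0.001 t 6.38 F [-1.8 -0.9 -0.1] open 0.502 q6 1.31
```

View pics/s9.png

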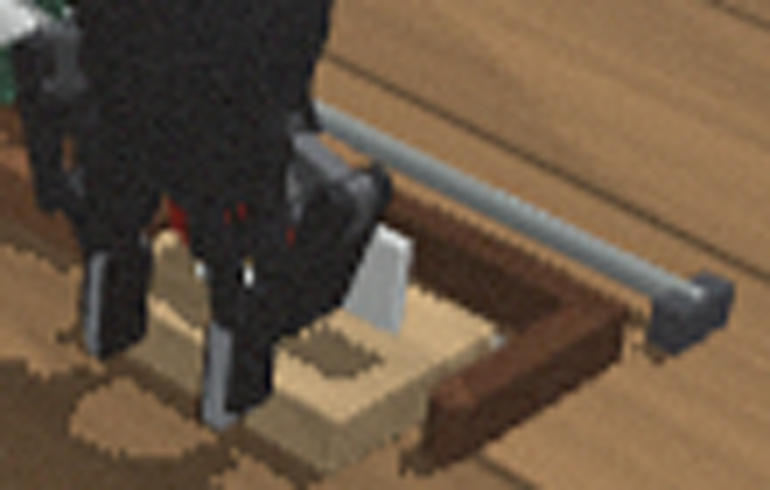

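Call:
arm_command([
  {"translation": [0, -0.5, 0], "twist": 0, "gripper": 0.5},
  {"translation": [0, -1.0, 0], "twist": 0, "gripper": 0.5},
  {"translation": [0, -1.5, 0], "twist": 0, "gripper": 0.5},
  {"translation": [0, -2.0, 0], "twist": 0, "gripper": 0.5},
  {"translation": [0, -2.4, 0], "twist": 0, "gripper": 0.5},
])

```text
clock: 6.85
eef_pos: [544.6, -121.6, 9.5]
tcp_rot: [3.133, -0.004, -1.536]
contact_force: [-2.9, -0.2, 2.5]
opening: 0.506
```

Call:
arm_command([
  {"translation": [0, -0.2, 0], "twist": 0, "gripper": 0.5},
  {"translation": [0, -0.3, 0], "twist": 0, "gripper": 0.5},
  {"translation": [0, -0.4, 0], "twist": 0, "gripper": 0.5},
  {"translation": [0, -0.5, 0], "twist": 0, "gripper": 0.5},
  {"translation": [0, -0.6, 0], "twist": 0, "gripper": 0.5},
])

```text
clock: 7.27
eef_pos: [547.8, -121.2, 9.2]
tcp_rot: [3.128, -0.004, -1.536]
contact_force: [-13.0, -0.7, 9.8]
opening: 0.5
```

```bash
python3 - <<'E'
from h import *
go(-50,-136,9,-1.571)
from rig import grab_frame
im=grab_frame("side");cv2.imwrite("pics/s10.png",cv2.resize(im[180:250,340:450],None,fx=7,fy=7,interpolation=cv2.INTER_CUBIC))
E
```

```text
at rack [ -51.  -132.5] z 9.2 yaw -1.57 -> trans [ 0.36 -0.1   0.02] twist 0.001 t 7.27 F [-13.   -0.7   9.8] open 0.5 q6 1.33
```

View pics/s10.png

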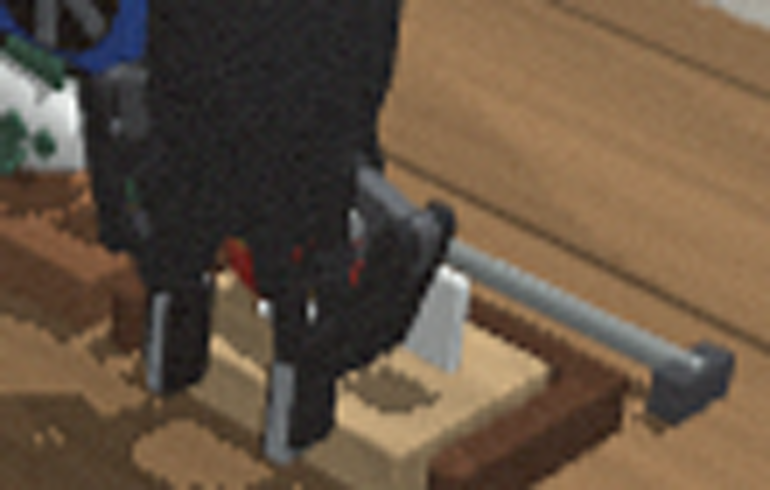

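Home: the resisting force is 13 N with the tool at rack x = -51, as predicted, and the board lies in the corner at crop (548,375). I'll back straight off and rise.

Call:
arm_command([
  {"translation": [0, 1, 0], "twist": 0, "gripper": 0.5},
  {"translation": [0, 3.5, 0], "twist": 0, "gripper": 0.5},
  {"translation": [0, 7, 0], "twist": 0, "gripper": 0.5},
  {"translation": [0, 8, -3], "twist": 0, "gripper": 0.5},
  {"translation": [0, 8, -7], "twist": 0, "gripper": 0.5},
])

```text
clock: 7.73
eef_pos: [462.6, -122.7, 77.9]
tcp_rot: [3.119, -0.001, -1.536]
contact_force: [1.5, -0.7, -0.4]
opening: 0.5
```

Call:
arm_command([
  {"translation": [0, 2, -4], "twist": -0.12, "gripper": 0.5},
  {"translation": [0, 4, -8], "twist": -0.24, "gripper": 0.5},
  {"translation": [0, 6, -12], "twist": -0.36, "gripper": 0.2},
  {"translation": [0, 8, -15], "twist": -0.48, "gripper": 0.0},
  {"translation": [0, 10, -15], "twist": -0.6, "gripper": 0.0},
])

```text
clock: 8.15
eef_pos: [368.4, -126.9, 235.7]
tcp_rot: [3.128, 0.004, -0.93]
contact_force: [1.8, -0.4, 1.1]
opening: 0.081
```

```bash
python3 - <<'E'
from h import *
go(85,150,200,0)
from rig import grab_frame
im=grab_frame("top");cv2.imwrite("pics/t11.png",cv2.resize(im[98:248,250:440],None,fx=4,fy=4,interpolation=cv2.INTER_CUBIC))
E
```

```text
at rack [-230.5 -132. ] z 235.7 yaw -0.964 -> trans [ -5.18 -42.04   3.02] twist -0.964 t 8.15 F [ 1.8 -0.4  1.1] open 0.081 q6 0.61
```

View pics/t11.png

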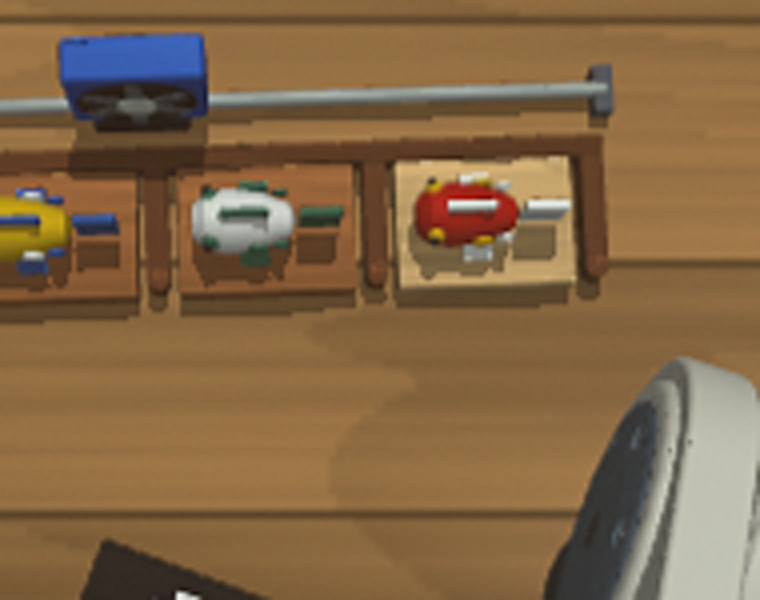

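The red-fish board is home and square, level with its neighbours (crop corners (395,160), (568,157), (575,278), (400,290)). The dry fish are undisturbed. Now the blower.

Call:
arm_command([
  {"translation": [-0.4, -3.6, 0], "twist": -0.1, "gripper": 0},
  {"translation": [-0.9, -7.2, 0], "twist": -0.2, "gripper": 0},
  {"translation": [-1.4, -10.8, 0], "twist": -0.3, "gripper": 0.0},
  {"translation": [-1.8, -14.4, 0], "twist": -0.4, "gripper": 0.0},
  {"translation": [-2.3, -18, 0], "twist": -0.5, "gripper": 0.0},
])

```text
clock: 8.62
eef_pos: [493.9, 2.5, 230.4]
tcp_rot: [3.131, 0.014, -0.416]
contact_force: [1.0, -0.6, 0.5]
opening: 0.001
```

```bash
python3 - <<'E'
from h import *
go(85,155,180,0)
E
```

```text
at rack [-100.6   -6.9] z 230.4 yaw -0.45 -> trans [  9.74 -22.7    4.67] twist -0.45 t 8.62 F [ 1.  -0.6  0.5] open 0.001 q6 0.42
```

Call:
arm_command([
  {"translation": [1.5, -3.6, 0.3], "twist": -0.1, "gripper": 0},
  {"translation": [3.0, -7.2, 0.6], "twist": -0.2, "gripper": 0},
  {"translation": [4.5, -10.8, 0.9], "twist": -0.3, "gripper": 0.0},
  {"translation": [6.1, -14.4, 1.2], "twist": -0.4, "gripper": 0.0},
  {"translation": [7.6, -18, 1.5], "twist": -0.45, "gripper": 0.0},
])

```text
clock: 9.03
eef_pos: [637.1, 138.1, 211.6]
tcp_rot: [3.139, 0.017, 0.039]
contact_force: [0.2, -0.7, 0.1]
opening: -0.002
```

```bash
python3 - <<'E'
from h import *
go(85,155,150,0)
E
```

```text
at rack [ 47.  123.7] z 211.6 yaw 0.005 -> trans [ 3.91 -3.13  6.08] twist 0.005 t 9.03 F [ 0.2 -0.7  0.1] open -0.002 q6 0.17
```

Call:
arm_command([
  {"translation": [2.0, -1.6, 1.5], "twist": 0, "gripper": 0},
  {"translation": [3.9, -3.1, 3], "twist": 0, "gripper": 0},
  {"translation": [3.9, -3.1, 4.5], "twist": 0, "gripper": 0.0},
  {"translation": [3.9, -3.1, 6], "twist": 0, "gripper": 0.0},
  {"translation": [3.9, -3.1, 6], "twist": 0, "gripper": 0.0},
])

```text
clock: 9.45
eef_pos: [671.9, 170.3, 146.6]
tcp_rot: [3.138, 0.022, 0.039]
contact_force: [-0.8, 0.5, -0.9]
opening: -0.003
```

```bash
python3 - <<'E'
from h import *
go(85,155,68,0)
from rig import grab_frame
im=grab_frame("side");cv2.imwrite("pics/s12.png",cv2.resize(im[60:260,250:450],None,fx=3,fy=3,interpolation=cv2.INTER_CUBIC))
im=grab_frame("top");cv2.imwrite("pics/t12.png",cv2.resize(im[60:210,210:400],None,fx=4,fy=4,interpolation=cv2.INTER_CUBIC))
E
```

```text
at rack [ 83.  154.7] z 146.6 yaw 0.005 -> trans [ 0.37 -0.06  7.85] twist 0.005 t 9.45 F [-0.8  0.5 -0.9] open -0.003 q6 0.21
```

View pics/s12.png

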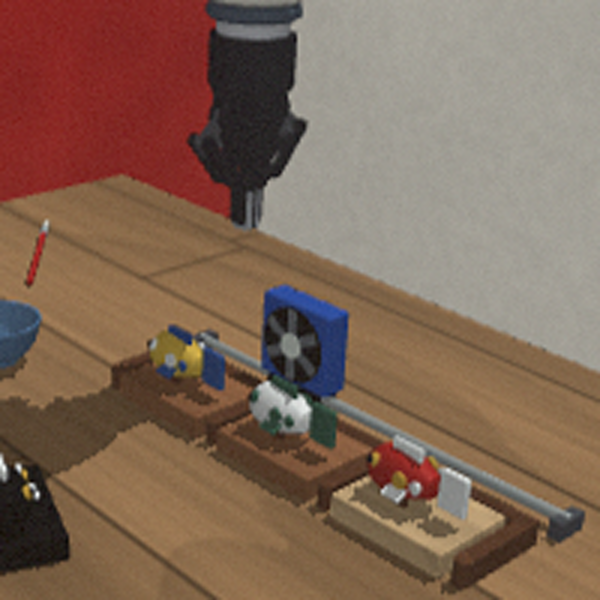

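View pics/t12.png

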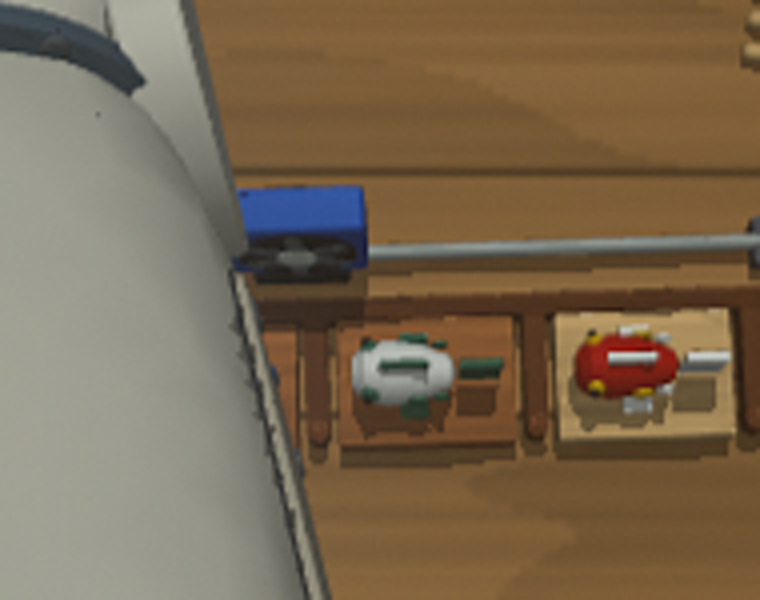

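The blower, at side crop (305,340), stands clear to the right of the gripper. I'll descend to its left.

Call:
arm_command([
  {"translation": [0.4, 0, 2], "twist": 0, "gripper": 0},
  {"translation": [0.4, 0, 4], "twist": 0, "gripper": 0},
  {"translation": [0.4, 0, 6], "twist": 0, "gripper": 0.0},
  {"translation": [0.4, 0, 8], "twist": 0, "gripper": 0.0},
  {"translation": [0.4, 0.6, 8], "twist": 0, "gripper": 0.0},
])

```text
clock: 9.97
eef_pos: [674.4, 164.0, 67.6]
tcp_rot: [3.138, 0.021, 0.039]
contact_force: [-1.3, -0.6, -0.6]
opening: 0.001
```

Call:
arm_command([
  {"translation": [0, 0.6, 0], "twist": 0, "gripper": 0},
  {"translation": [0, 1.2, 0], "twist": 0, "gripper": 0},
  {"translation": [0, 1.8, 0], "twist": 0, "gripper": 0.0},
  {"translation": [0, 2.4, 0], "twist": 0, "gripper": 0.0},
  {"translation": [0, 3.0, 0], "twist": 0, "gripper": 0.0},
])

```text
clock: 10.38
eef_pos: [676.5, 133.7, 69.3]
tcp_rot: [3.139, 0.019, 0.038]
contact_force: [0.5, 2.2, 2.2]
opening: 0.002
```

```bash
python3 - <<'E'
from h import *
go(85,-83,66,0)
from rig import grab_frame
im=grab_frame("side");cv2.imwrite("pics/s13.png",cv2.resize(im[60:260,250:450],None,fx=3,fy=3,interpolation=cv2.INTER_CUBIC))
E
```

```text
at rack [ 86.3 118. ] z 69.3 yaw 0.004 -> trans [-0.22 20.1   0.39] twist 0.004 t 10.38 F [0.5 2.2 2.2] open 0.002 q6 0.15
```

View pics/s13.png

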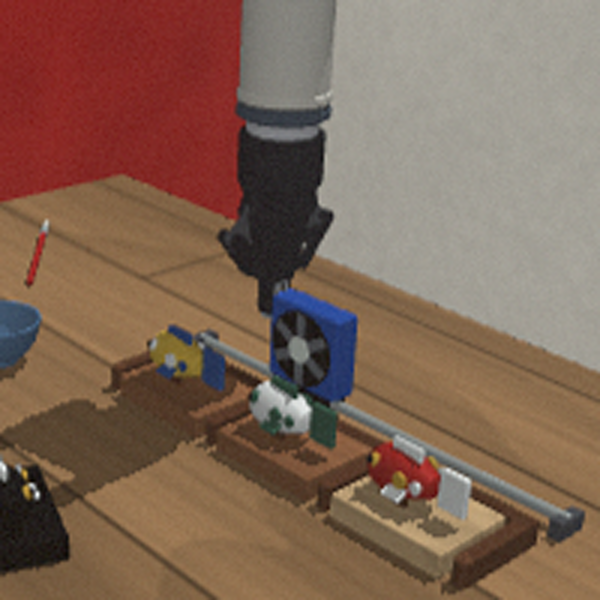

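The blower is in contact and has begun to move. I'll push it along its rail.

Call:
arm_command([
  {"translation": [-0.1, 1.0, 0.2], "twist": 0, "gripper": 0},
  {"translation": [-0.1, 2.0, 0.3], "twist": 0, "gripper": 0},
  {"translation": [-0.1, 3.0, 0.3], "twist": 0, "gripper": 0.0},
  {"translation": [-0.1, 4.0, 0.3], "twist": 0, "gripper": 0.0},
  {"translation": [-0.1, 5.0, 0.3], "twist": 0, "gripper": 0.0},
])

```text
clock: 10.85
eef_pos: [677.3, 81.5, 66.2]
tcp_rot: [3.138, 0.019, 0.038]
contact_force: [0.4, 3.0, 1.2]
opening: 0.002
```

Call:
arm_command([
  {"translation": [0, 1.0, 0], "twist": 0, "gripper": 0},
  {"translation": [0, 2.0, 0], "twist": 0, "gripper": 0},
  {"translation": [0, 3.0, 0], "twist": 0, "gripper": 0.0},
  {"translation": [0, 4.0, 0], "twist": 0, "gripper": 0.0},
  {"translation": [0, 5.0, 0], "twist": 0, "gripper": 0.0},
])

```text
clock: 11.27
eef_pos: [678.9, 30.5, 66.3]
tcp_rot: [3.138, 0.02, 0.038]
contact_force: [-0.3, 2.4, 2.0]
opening: 0.003
```

```bash
python3 - <<'E'
from h import *
go(85,-83,66,0)
E
```

```text
at rack [85.2 14.7] z 66.3 yaw 0.004 -> trans [-0.06  9.77  0.06] twist 0.004 t 11.27 F [-0.3  2.4  2. ] open 0.003 q6 0.01
```

Call:
arm_command([
  {"translation": [0, 1.0, 0], "twist": 0, "gripper": 0},
  {"translation": [0, 2.0, 0], "twist": 0, "gripper": 0},
  {"translation": [0, 3.0, 0], "twist": 0, "gripper": 0.0},
  {"translation": [0, 4.0, 0], "twist": 0, "gripper": 0.0},
  {"translation": [0, 5.0, 0], "twist": 0, "gripper": 0.0},
])

```text
clock: 11.68
eef_pos: [680.5, -20.5, 66.3]
tcp_rot: [3.138, 0.021, 0.038]
contact_force: [-0.7, 2.1, 1.4]
opening: -0.001
```

Call:
arm_command([
  {"translation": [0, 1.0, 0], "twist": 0, "gripper": 0},
  {"translation": [0, 2.0, 0], "twist": 0, "gripper": 0},
  {"translation": [0, 2.8, 0], "twist": 0, "gripper": 0.0},
  {"translation": [0, 3.4, 0], "twist": 0, "gripper": 0.0},
  {"translation": [0, 3.8, 0], "twist": 0, "gripper": 0.0},
])

```text
clock: 12.1
eef_pos: [681.8, -59.4, 66.3]
tcp_rot: [3.138, 0.021, 0.037]
contact_force: [-0.0, 1.8, 1.8]
opening: -0.004
```

```bash
python3 - <<'E'
from h import *
go(85,-83,66,0)
from rig import grab_frame
im=grab_frame("side");cv2.imwrite("pics/s14.png",cv2.resize(im[110:260,290:450],None,fx=4,fy=4,interpolation=cv2.INTER_CUBIC))
im=grab_frame("top");cv2.imwrite("pics/t14.png",cv2.resize(im[80:180,290:420],None,fx=6,fy=6,interpolation=cv2.INTER_CUBIC))
E
```

```text
at rack [ 85.  -75.2] z 66.3 yaw 0.003 -> trans [-0.01  0.78  0.03] twist 0.003 t 12.1 F [-0.   1.8  1.8] open -0.004 q6 -0.12
```

View pics/s14.png

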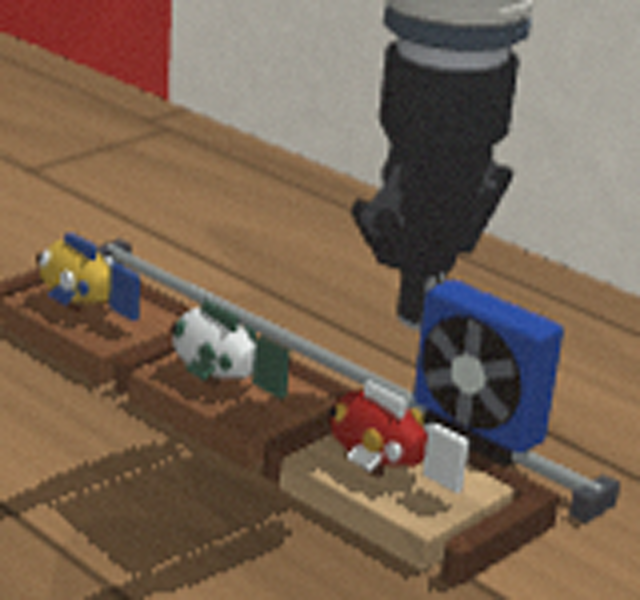

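View pics/t14.png

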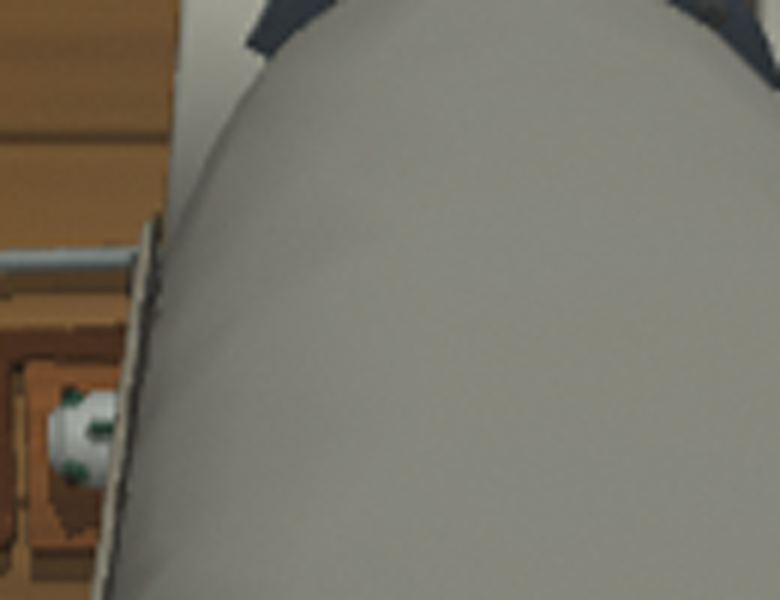

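```bash
python3 - <<'E'
from h import *
f=lambda p:((proj("side",p)-[290,110])*4+1.5).round()
for b in(-128,-136):
    for x,y,z in[(71,42,100),(71,-42,100),(99,-42,100),(71,-42,20),(99,42,100),(71,42,20)]:
        print(b,(x,y,z),f([*rk2w(x,b+y),z]))
E
python3 -c "
import cv2
im=cv2.imread('pics/s14.png')[260:480,390:610];cv2.imwrite('pics/s14c.png',cv2.resize(im,None,fx=2.7,fy=2.7,interpolation=cv2.INTER_CUBIC))"
```

```text
-128 (71, 42, 100) [422. 289.]
-128 (71, -42, 100) [537. 340.]
-128 (99, -42, 100) [566. 325.]
-128 (71, -42, 20) [519. 459.]
-128 (99, 42, 100) [451. 276.]
-128 (71, 42, 20) [408. 404.]
-136 (71, 42, 100) [432. 294.]
-136 (71, -42, 100) [549. 345.]
-136 (99, -42, 100) [578. 330.]
-136 (71, -42, 20) [530. 464.]
-136 (99, 42, 100) [461. 281.]
-136 (71, 42, 20) [418. 409.]
```

View pics/s14c.png

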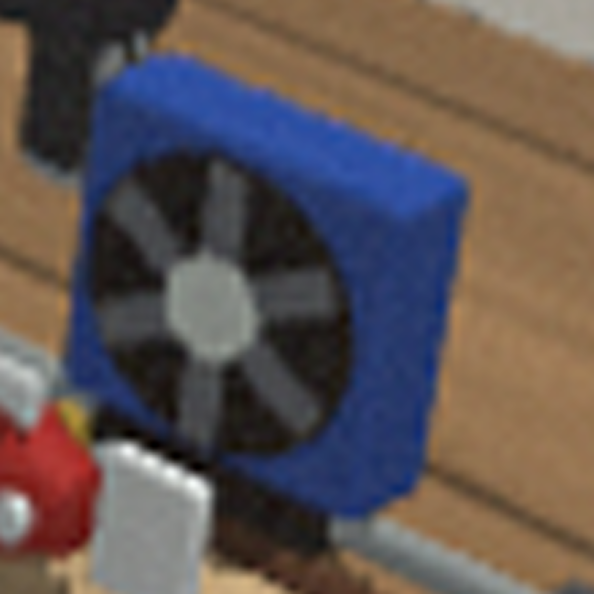

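By tool position the blower is at about -128 mm; the side crop suggests about -131. I'll push about 6 mm more, back off, and check from the top.

Call:
arm_command([
  {"translation": [0, 0.2, 0], "twist": 0, "gripper": 0},
  {"translation": [0, 0.4, 0], "twist": 0, "gripper": 0},
  {"translation": [0, 0.6, 0], "twist": 0, "gripper": 0.0},
  {"translation": [0, 0.6, 0], "twist": 0, "gripper": 0.0},
  {"translation": [0, 0.6, 0], "twist": 0, "gripper": 0.0},
])

```text
clock: 12.62
eef_pos: [682.4, -65.4, 66.4]
tcp_rot: [3.137, 0.02, 0.038]
contact_force: [-0.5, 0.4, 0.0]
opening: 0.002
```

```bash
python3 - <<'E'
from h import *
go(85,-83,66,0)
E
```

```text
at rack [ 85.5 -81.2] z 66.4 yaw 0.004 -> trans [-0.05  0.18  0.04] twist 0.004 t 12.62 F [-0.5  0.4  0. ] open 0.002 q6 -0.13
```

Call:
arm_command([
  {"translation": [0, -2, 0], "twist": 0, "gripper": 0},
  {"translation": [0, -5, 0], "twist": 0, "gripper": 0},
  {"translation": [0, -8, -3], "twist": 0, "gripper": 0.0},
  {"translation": [0, -11, -6], "twist": 0, "gripper": 0.0},
  {"translation": [0, -14, -9], "twist": 0, "gripper": 0.0},
])

```text
clock: 13.03
eef_pos: [678.5, 74.4, 154.8]
tcp_rot: [3.137, 0.021, 0.037]
contact_force: [0.9, 0.8, -0.7]
opening: -0.0
```

Call:
arm_command([
  {"translation": [0, -3.5, 0], "twist": 0, "gripper": 0},
  {"translation": [0, -7, 0], "twist": 0, "gripper": 0},
  {"translation": [0, -10.5, 0], "twist": 0, "gripper": 0.0},
  {"translation": [0, -14, 0], "twist": 0, "gripper": 0.0},
  {"translation": [0, -16, 0], "twist": 0, "gripper": 0.0},
])

```text
clock: 13.45
eef_pos: [672.2, 237.9, 154.3]
tcp_rot: [3.138, 0.02, 0.039]
contact_force: [-1.2, -0.1, -0.2]
opening: 0.001
```

```bash
python3 - <<'E'
from h import *
go(85,-60,66,0)
from rig import grab_frame
im=grab_frame("top");cv2.imwrite("pics/t15.png",cv2.resize(im[90:190,220:420],None,fx=4,fy=4,interpolation=cv2.INTER_CUBIC))
cv2.imwrite("pics/t15b.png",cv2.resize(im[95:185,330:420],None,fx=6,fy=6,interpolation=cv2.INTER_CUBIC))
E
```

```text
at rack [ 85.5 222.2] z 154.3 yaw 0.005 -> trans [-2.000e-02  2.819e+01  8.940e+00] twist 0.005 t 13.45 F [-1.2 -0.1 -0.2] open 0.001 q6 0.3
```

View pics/t15.png

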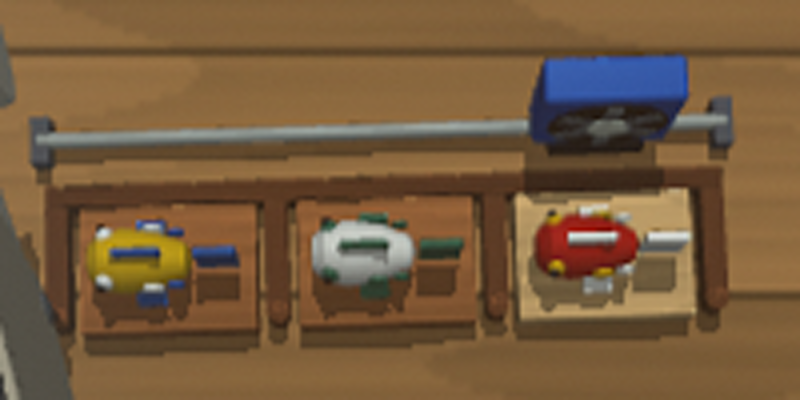

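View pics/t15b.png

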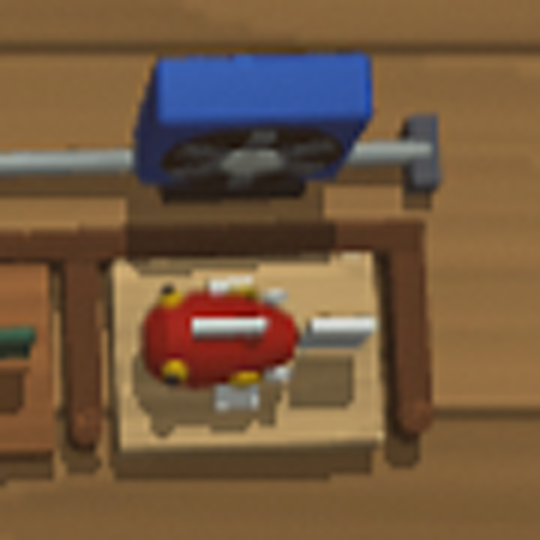

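```bash
python3 - <<'E'
from h import *
P=lambda pts,z:np.array([ray("top",u,v,z)[:2] for u,v in up(pts,330,95,6)])
x,r=fit(np.array([(14,42),(14,-42),(-14,-42),(-14,42)]),P([(160,59),(370,54),(364,119),(155,122)],100));print("blower",w2rk(x[:2]),x[2]-RK[2],r.tolist())
x,r=fit(np.array([(40,55),(40,-55),(-40,-55),(-40,55)]),P([(113,262),(373,252),(383,440),(124,450)],22));print("board",w2rk(x[:2]),x[2]-RK[2],r.tolist())
print([w2rk(p).round(1).tolist() for p in P([(102,255),(387,248),(102,420),(400,410)],22)])
E
```

```text
blower [  84.9312055  -133.28351307] -0.024437363847857017 [[2.0, 3.0], [0.7, -0.2], [-1.6, -3.3], [-1.1, 0.6]]
board [   0.33747669 -135.57384534] 0.005773318877128335 [[0.4, 0.9], [0.4, -0.9], [-0.3, -1.6], [-0.5, 1.5]]
[[42.7, -76.8], [41.7, -195.3], [-26.7, -73.8], [-26.7, -196.9]]
```

The board is home: x +0.3 mm, y -135.6 mm, yaw +0.006. The blower reads about -133 by camera and -134 by tool, so I'll nudge it 2 mm more.

Call:
arm_command([
  {"translation": [0, 4, 0], "twist": 0, "gripper": 0},
  {"translation": [0, 8, 0], "twist": 0, "gripper": 0},
  {"translation": [0, 12, 0], "twist": 0, "gripper": 0.0},
  {"translation": [0, 16, 0], "twist": 0, "gripper": 0.0},
  {"translation": [0, 20, 0], "twist": 0, "gripper": 0.0},
])

```text
clock: 13.92
eef_pos: [680.0, 38.7, 154.9]
tcp_rot: [3.138, 0.02, 0.041]
contact_force: [0.5, 0.2, 0.7]
opening: -0.001
```

```bash
python3 - <<'E'
from h import *
go(85,-60,66,0)
E
```

```text
at rack [86.6 22.9] z 154.9 yaw 0.007 -> trans [-0.04  8.26  8.91] twist 0.007 t 13.92 F [0.5 0.2 0.7] open -0.001 q6 0.02
```

Call:
arm_command([
  {"translation": [0, 1.5, 2], "twist": 0, "gripper": 0},
  {"translation": [0, 3, 4], "twist": 0, "gripper": 0},
  {"translation": [0, 4.5, 6], "twist": 0, "gripper": 0.0},
  {"translation": [0, 6, 8.9], "twist": 0, "gripper": 0.0},
  {"translation": [0, 7.5, 8.9], "twist": 0, "gripper": 0.0},
])

```text
clock: 14.33
eef_pos: [677.8, -37.7, 61.1]
tcp_rot: [3.139, 0.027, 0.041]
contact_force: [-0.8, 0.2, -1.3]
opening: 0.003
```

```bash
python3 - <<'E'
from h import *
go(85,-83,66,0)
E
```

```text
at rack [ 81.8 -53.3] z 61.1 yaw 0.007 -> trans [ 0.28  2.97 -0.49] twist 0.007 t 14.33 F [-0.8  0.2 -1.3] open 0.003 q6 -0.09
```

Call:
arm_command([
  {"translation": [0.3, 1, -0.5], "twist": 0, "gripper": 0},
  {"translation": [0.3, 2, -0.5], "twist": 0, "gripper": 0},
  {"translation": [0.3, 2.5, -0.5], "twist": 0, "gripper": 0.0},
  {"translation": [0.3, 2.8, -0.5], "twist": 0, "gripper": 0.0},
  {"translation": [0.3, 3.0, -0.5], "twist": 0, "gripper": 0.0},
])

```text
clock: 14.75
eef_pos: [683.3, -67.4, 67.7]
tcp_rot: [3.139, 0.025, 0.041]
contact_force: [0.9, 2.2, 1.4]
opening: -0.005
```

```bash
python3 - <<'E'
from h import *
go(85,-83,66,0)
E
```

```text
at rack [ 86.2 -83.2] z 67.7 yaw 0.007 -> trans [-0.12 -0.03  0.17] twist 0.007 t 14.75 F [0.9 2.2 1.4] open -0.005 q6 -0.13
```

Call:
arm_command([
  {"translation": [0, -2, 0], "twist": 0, "gripper": 0},
  {"translation": [0, -5, 0], "twist": 0, "gripper": 0},
  {"translation": [0, -8, -3], "twist": 0, "gripper": 0.0},
  {"translation": [0, -11, -6], "twist": 0, "gripper": 0.0},
  {"translation": [0, -14, -9], "twist": 0, "gripper": 0.0},
])

```text
clock: 15.17
eef_pos: [679.2, 73.0, 157.0]
tcp_rot: [3.139, 0.025, 0.042]
contact_force: [1.4, 1.1, -1.2]
opening: 0.003
```

Call:
arm_command([
  {"translation": [0, -3.5, 0], "twist": 0, "gripper": 0},
  {"translation": [0, -7, 0], "twist": 0, "gripper": 0},
  {"translation": [0, -10.5, 0], "twist": 0, "gripper": 0.0},
  {"translation": [0, -14, 0], "twist": 0, "gripper": 0.0},
  {"translation": [0, -16, 0], "twist": 0, "gripper": 0.0},
])

```text
clock: 15.58
eef_pos: [671.9, 237.3, 157.7]
tcp_rot: [3.14, 0.024, 0.044]
contact_force: [0.8, -1.0, 0.5]
opening: 0.002
```

```bash
python3 - <<'E'
from h import *
go(85,-60,66,0)
from rig import grab_frame
im=grab_frame("top");cv2.imwrite("pics/t16.png",im)
cv2.imwrite("pics/t16b.png",cv2.resize(im[95:185,330:420],None,fx=6,fy=6,interpolation=cv2.INTER_CUBIC))
E
```

```text
at rack [ 85.2 221.6] z 157.7 yaw 0.01 -> trans [-0.09 28.15  9.21] twist 0.01 t 15.58 F [ 0.8 -1.   0.5] open 0.002 q6 0.29
```

View pics/t16b.png

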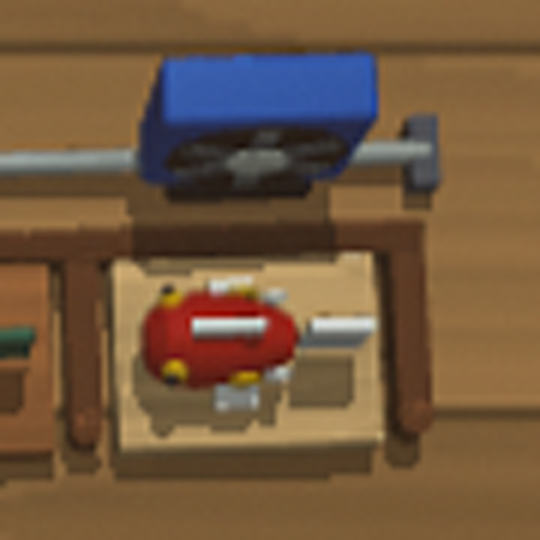

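View pics/t16.png

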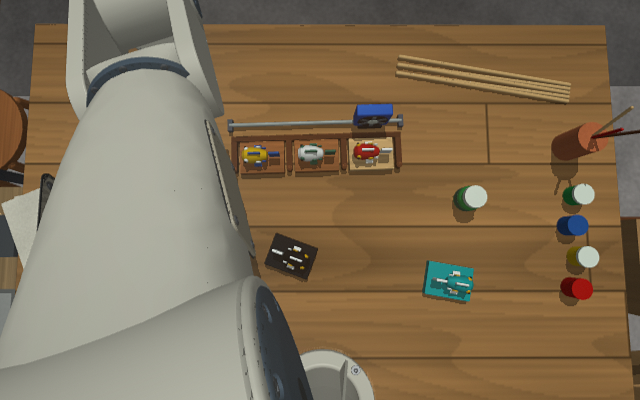

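In the final view the blower's top runs from crop (165,59) to (375,54), about 2 mm further on and so at roughly -135.5 mm. The board is still home, the pot and dry fish are unmoved, and the arm is clear. I'm handing in.

```bash
python3 -c "
from rig import job
print(job.sign_off())"
```

```text
the job is handed in; nothing more can be done
None
```

I slid the red fish's board into the empty right bay, then pushed the blower along its rail until it was centred behind that bay. I handed the job in at about 15.6 s of the 67 s allowed; it reports no verdict.

- **Board:** I pushed it only by its dry left and near edges and never lifted it. The push met about 13 N at the back stop. The top camera then put it within 0.5 mm of the bay's home point and 0.006 rad off square. I saw no contact with the wet fish, though the gripper hid parts of it during the pushes.
- **Blower:** My first check had it 2–3 mm short, at -133 mm by camera and -134 mm by tool position. I nudged it about 2 mm further, which puts it at roughly -135.5 to -136 mm against a target of -136 mm. The calibration is only good to about 2 mm.
- **Other things:** The dry fish, the paint pot and the black and turquoise boards look unmoved in the last picture. The arm hid the rinse bowl in that picture; no move came near it.
- **Disagreement:** The side camera's estimate of the blower's position was scattered by several mm, so I relied on the top camera and the tool position.

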